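Fetch the paint pot from behind the bottles

ROBOT

A 6-joint arm with a two-finger parallel gripper is mounted at the origin on the work surface. World frame = base frame: x ahead of the robot, y to its left, z up, the work surface at z = 0. Lengths are in mm, angles in rad, forces in N, time in s.
With the tool pointing down it reaches from about 275 to 1000 mm from the base axis. Payload 8.4 kg.
Tool frame: the origin (TCP) lies between the finger pads; the fingertips stand r.tips_ahead ahead of it and the grasp point (between the pads) lies 6 mm ahead of it (r.tips_ahead is the distance from the TCP to the fingertips, in mm); z points along the fingers, y is the line along which they close (so a half turn about z gives the same grasp; the last joint's range is limited). The gripper opens to 85 mm and grips with 20 to 120 N. Pads are 22 mm wide; open, the fingers measure 114 mm over their backs; the gripper's body (76 mm by 85 mm) begins 54 mm behind the grasp point. The pads swing forward as they close: fully open they stand 13 mm farther back than shut.
Start: joints at [-1.212, 0.353, 1.633, -0, 1.155, -0.002], TCP at [220.638, -584.762, 256.281] pointing down, gripper open.
Joint ranges: [-2.63, 2.63], [-0.92, 2.1], [0.06, 2.66], [-1.3, 4.44], [0, 2.69], [-3.02, 3.02]. Speed limits (rad/s): [2.22, 2.22, 2.79, 3.14, 3.14, 3.14].

INTERFACE

Orientations are given as [roll, pitch, yaw] about the fixed x, y, z axes, in that order (R = Rz(yaw) Ry(pitch) Rx(roll)).
In Python, from rig import r gives the robot as it stands.
- The arm moves only by the tool carry_out, never from a script. Its arguments are lists of equal length, an entry for each row: "delta_pos": the shift along the tool's x, y, z in m, a list of three; "rot": the turn, a rotation vector about the tool's x, y, z in degrees, a list of three. A call has 1 to 8 rows; each row is the pose to reach, as a shift and turn from the pose commanded when the call began, along the tool's axes at that moment; what a row does not reach only later rows make up. A row lasts 1/8 s, in which the tool goes at most 62.5 mm and 10.7 degrees, less where a joint would pass 70% of its speed; a pose out of reach is approached as far as the arm can. A call with a gripper value outside its range is refused whole. "claw" is the finger opening in m, from 0 to 0.0854, set as the call begins (left out, the last holds). The fingers move at their own pace and stop on an object; "grip_force" is the grip in N (left out, the last holds). Time passes only in rows, so rows that repeat a pose let the fingers close. It gives the time, the measured TCP pose, the force, the opening and the grip force at its end, in the units of the state.
- r.sense(): the state, without advancing time (a new reading comes with each control period).
- r.grab_frame(name): name is "side" or "top"; returns the picture (400x640x3 uint8, blue, green, red); there is no depth.
- r.camera_info(name): a dict with "fx", "fy", "cx", "cy" (pixels), "pose" (4x4, takes a point from camera to world coordinates). Camera axes: x right, y down, z forward; pixel columns grow to the right and rows downward; lengths in mm; the calibration is good to about 2 mm. A picture is of the moment at which its call begins. camera_info takes no time and is no camera call.
- r.sign_off(): hands the job in; it is judged then, once.
Trained networks look in the newest picture that a camera, given by its name, has taken for a name from the list of things; names that differ only in an ending like _2 or _b are one class to them, and where a whole thing is asked for, a point or a joint stands for the part that bears it (a point fixed in the world has none). Each returns a list of dicts, best first, with "p" (0 to 1); they miss things now and then, are a little off and sometimes report something else, mostly with a low value. They report only what shows in the picture. A call takes as long as a camera call. They do not tell look-alikes from the thing itself.
- r.recognise(thing, camera): "box" ([left, top, right, bottom] in pixels, round what is visible of it).
- r.cut_out(thing, camera): "mask" (400x640 bool, what is visible of it) and "box" ([left, top, right, bottom] in pixels, round what is visible of it).
The state is a dict: "clock": time; "qpos": joint angles; "qvel": joint speeds; "joint_efforts": joint torques, N m; "eef_pos": TCP position; "tcp_rot": TCP orientation; "contact_force": force on the tool from outside, world axes, zero at the start; "wrist_torque": the same for the moment, N m; "opening": opening from 0.0 (shut) to 1.0 (fully open); "grasp_force": force on a finger pad.
Only numpy, scipy, OpenCV 4.12 (cv2) and the standard library are available. Lean on these libraries where they do the work, as an engineer would, in place of code of your own. Each camera call takes 0.05 s, during which the arm holds its last target. There are 200 camera calls.

TASK

The small green pot is shut in behind three paint bottles: first move all three bottles into the aluminium tray, standing upright, leaving the pot where it is, and only then, with the bottles still in the tray, fetch the pot and set it upright in the middle of the black mat. Then put the bottles back on the board, each standing upright in the middle of the coaster of its own colour. Do not knock anything over and leave the glass of brushes alone.

Things in the scene. Friction and masses are not known exactly. Their poses are not given: they have to be found in the camera images.
- red_bottle: red squeeze bottle of paint with a narrower white screw cap, upright, loose, 0.14 to 0.26 kg. Straight round body 42 mm in diameter up to 112 mm above its underside, then a shoulder to 121 mm and a cap 26 mm in diameter up to 138 mm, the top. Origin: centre of the underside; z up. It starts on the coaster of its own colour, up to about 5 mm off centre.
- yellow_bottle: yellow squeeze bottle of paint with a narrower white screw cap, upright, loose, 0.14 to 0.26 kg. Straight round body 42 mm in diameter up to 112 mm above its underside, then a shoulder to 121 mm and a cap 26 mm in diameter up to 138 mm, the top. Origin: centre of the underside; z up. It starts on the coaster of its own colour, up to about 5 mm off centre.
- blue_bottle: blue squeeze bottle of paint with a narrower white screw cap, upright, loose, 0.14 to 0.26 kg. Straight round body 42 mm in diameter up to 112 mm above its underside, then a shoulder to 121 mm and a cap 26 mm in diameter up to 138 mm, the top. Origin: centre of the underside; z up. It starts on the coaster of its own colour, up to about 5 mm off centre.
- red_coaster: red flat round coaster, 66 mm in diameter, 3 mm thick, fixed on a wooden board 160 x 230 x 10 mm; its top is 13 mm above the table. Home of the red bottle. Origin: centre of its underside, 10 mm above the table. The three coasters stand round the front (robot side) and both sides of the pot's place, centres 57 mm (middle one) and 70 mm (outer two) from it and 78 mm from middle to outer; which colour is where varies.
- yellow_coaster: yellow flat round coaster, 66 mm in diameter, 3 mm thick, fixed on a wooden board 160 x 230 x 10 mm; its top is 13 mm above the table. Home of the yellow bottle. Origin: centre of its underside, 10 mm above the table. The three coasters stand round the front (robot side) and both sides of the pot's place, centres 57 mm (middle one) and 70 mm (outer two) from it and 78 mm from middle to outer; which colour is where varies.
- blue_coaster: blue flat round coaster, 66 mm in diameter, 3 mm thick, fixed on a wooden board 160 x 230 x 10 mm; its top is 13 mm above the table. Home of the blue bottle. Origin: centre of its underside, 10 mm above the table. The three coasters stand round the front (robot side) and both sides of the pot's place, centres 57 mm (middle one) and 70 mm (outer two) from it and 78 mm from middle to outer; which colour is where varies.
- pot: small green paint pot with a white lid of the same diameter, loose, 0.08 to 0.16 kg: a plain cylinder 44 mm in diameter, 55 mm high, standing straight on the wooden board (underside 10 mm above the table) behind the three bottles as seen from the robot, shut in by them. Origin: centre of the underside; z up.
- stand: flat round black rubber mat, 76 mm in diameter, 5 mm thick, fixed on the table to one side: where the pot is wanted. Origin: centre of its underside, at table height.
- tray: low oblong aluminium tray, fixed on the table on the other side from the black mat: the side area for the bottles. 260 mm (its x axis) x 120 mm (its y axis) outside, 14 mm high, walls and floor 5 mm thick, so inside 250 x 110 mm with the floor 5 mm above the table; open on top. Origin: centre of its underside.
- brush_glass: clear glass 70 mm in diameter, 100 mm high, full of paint brushes that reach about 260 mm above the table; stands beyond the board. A bystander: leave it alone. Origin: centre of the underside.
Not all that is in view belongs to the job. There is more than one size of the yellow_bottle; the one meant has the size given above.

How it is judged:
By the outcome, as a careful person would: the job done as asked, in the order asked, and still so for the second after the job is handed in, with the robot touching nothing.
It also fails if it takes over 138 s, if anything falls off the work surface, if the arm or the gripper's body presses on something with over 40 N, if the wrist force passes 120 N, or if a joint passes its speed limit or range.

## Working session

There is one attempt and no reset: what is moved stays moved. The work goes in short steps, Python scripts to look and compute and a tool call to move; the robot and the scene stay as the last step left them, time stands still between calls to the robot, and variables do not carry over. Pictures are saved under pics/ and viewed, at most 14 in all, crops included, and the job is handed in when it is done.

Besides the shell and the picture viewer there is one more tool, called after ">>>" in YAML: its name, and indented under it one key for each argument. carry_out: Moves the arm, as the interface text tells. Its arguments: {"type":"object","properties":{"delta_pos":{"type":"array","items":{"type":"array","items":{"type":"number"}}},"rot":{"type":"array","items":{"type":"array","items":{"type":"number"}}},"claw":{"type":"number"},"grip_force":{"type":"number"}},"required":["delta_pos","rot"]}

```bash
ls; mkdir -p pics; python3 - <<'E'
from rig import r
import cv2
s=r.sense(); print({k:(v if not hasattr(v,'round') else v) for k,v in s.items()}, r.tips_ahead)
for n in ("side","top"):
    cv2.imwrite(f"pics/{n}0.png", r.grab_frame(n)); c=r.camera_info(n); print(n,c['fx'],c['fy'],c['cx'],c['cy']); print(c['pose'])
for t in ["red_bottle","yellow_bottle","blue_bottle","red_coaster","yellow_coaster","blue_coaster","pot","stand","tray","brush_glass"]:
    for n in ("side","top"):
        print(t,n,[( [int(x) for x in d['box']],round(d['p'],2)) for d in r.recognise(t,n)][:4])
E
```

```text
pics
{'clock': 0.0, 'qpos': array([-1.21239719e+00,  3.53663253e-01,  1.63412031e+00, -1.43999828e-05,
        1.15522722e+00, -2.40837620e-03]), 'qvel': array([-0.00062775, -0.00160565, -0.0003199 ,  0.00137755,  0.00026943,
       -0.00094862]), 'joint_efforts': array([ 3.27969050e-03, -6.05226731e+01, -3.42065692e+01,  2.06347381e-04,
        9.24955675e-03,  1.76899903e-05]), 'eef_pos': array([ 220.47953774, -584.34620389,  255.55815181]), 'tcp_rot': array([-3.14017450e+00,  9.75067007e-06,  3.60813347e-01]), 'contact_force': array([ 0.91587769,  0.40700198, -0.28868741]), 'wrist_torque': array([-0.02126605,  0.00313769,  0.01007424]), 'grasp_force': 0.0, 'opening': 0.9995281681307078} 25.0
side 403.1507844717164 403.1507844717164 322.8335450309987 196.92409445673053
[[-8.64809762e-01  3.39701734e-01 -3.69738838e-01  1.03514673e+03]
 [ 5.02041304e-01  5.96257180e-01 -6.26443855e-01  6.76123268e+02]
 [ 7.65537325e-03 -7.27378929e-01 -6.86193332e-01  7.98400868e+02]
 [ 0.00000000e+00  0.00000000e+00  0.00000000e+00  1.00000000e+00]]
top 414.24437709596566 414.24437709596566 326.304
[... 728 characters left out ...]
le top [([302, 248, 321, 270], 0.64)]
red_coaster side [([341, 145, 356, 189], 0.33)]
red_coaster top [([331, 234, 361, 266], 0.87)]
yellow_coaster side [([348, 212, 374, 229], 0.61)]
yellow_coaster top [([274, 222, 301, 251], 0.59)]
blue_coaster side []
blue_coaster top [([296, 248, 329, 277], 0.59)]
pot side [([342, 184, 356, 212], 0.6)]
pot top [([306, 222, 326, 243], 0.58), ([276, 222, 302, 252], 0.35)]
stand side []
stand top [([444, 258, 477, 294], 0.91)]
tray side [([374, 230, 488, 316], 0.57)]
tray top [([150, 200, 221, 329], 0.72)]
brush_glass side [([298, 188, 332, 283], 0.84), ([375, 195, 382, 206], 0.52)]
brush_glass top [([199, 92, 264, 163], 0.62), ([270, 216, 295, 247], 0.48)]
```

View pics/side0.png

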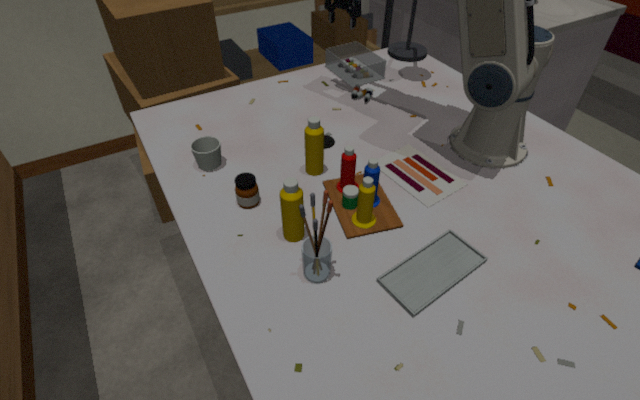

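View pics/top0.png

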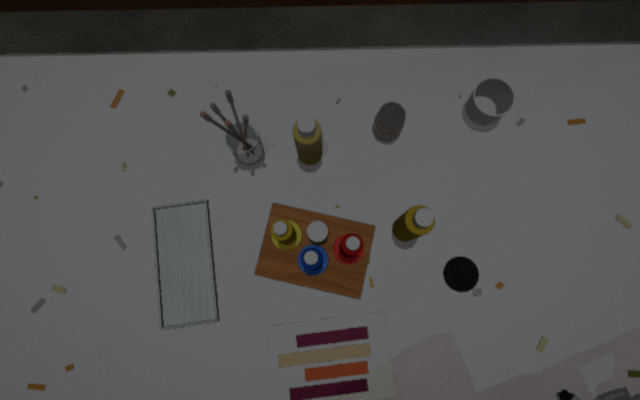

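Side view: the yellow candidates are the board bottle (366,203), the big one (292,213) and the big one (314,148). In the top view they are at (286,232), (308,140) and (415,222). The one wanted is the small one on the yellow coaster. Other look-alikes for the pot are the brown jar (247,190) and the grey cups. The top view also has the mat at (461,274), the tray at (186,264) and the glass at (248,150). Next I'll check the choice in a crop.

```bash
python3 - <<'E'
import cv2,numpy as np
a=cv2.imread('pics/top0.png')[195:305,245:385]; b=cv2.imread('pics/side0.png')[135:245,320:410]
a=cv2.resize(a,None,fx=3.3,fy=3.3,interpolation=2); b=cv2.resize(b,None,fx=3.3,fy=3.3,interpolation=2)
o=np.hstack([a,b]); o=np.clip(o.astype(float)*1.5,0,255).astype('uint8'); cv2.imwrite('pics/crop0.png',o); print(o.shape)
E
```

```text
(363, 759, 3)
```

View pics/crop0.png

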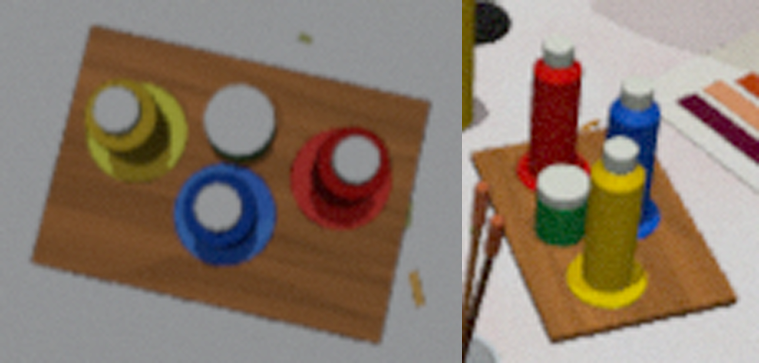

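The crop shows a slim yellow bottle on the yellow coaster (left), blue at the front, red on the right, and the green pot with its white lid behind them. Each bottle is on its own coaster. Now I'll triangulate.

```bash
cat > h.py <<'E'
import numpy as np,cv2
from rig import r
def ray(n,u,v):
    c=r.camera_info(n); T=np.array(c['pose']); d=T[:3,:3]@[(u-c['cx'])/c['fx'],(v-c['cy'])/c['fy'],1.]
    return T[:3,3],d/np.linalg.norm(d)
def tri(p,q):
    (a,d),(b,e)=ray('top',*p),ray('side',*q)
    s=np.linalg.lstsq(np.c_[d,-e],b-a,rcond=None)[0]; x,y=a+s[0]*d,b+s[1]*e
    return ((x+y)/2).round(1),round(float(np.linalg.norm(x-y)),1)
def onz(n,p,z):
    a,d=ray(n,*p); return (a+d*(z-a[2])/d[2])[:2].round(1)
E
python3 - <<'E'
from h import *
T={'y':(279.5,227.7),'b':(310.4,257.4),'r':(352.2,243.2),'pot':(317.1,230.7)}
S={'y':(368.1,179.8),'b':(373,161.7),'r':(348.8,148.9),'pot':(350.5,188.7)}
for k in T: print(k,*tri(T[k],S[k]),'top@z',onz('top',T[k],65 if k=='pot' else 151),'side@z',onz('side',S[k],65 if k=='pot' else 151))
C={'y':(286.3,234.7),'b':(312.8,259.9),'r':(348.1,249.)}
P={k:onz('top',v,13) for k,v in C.items()};p=onz('top',T['pot'],65)
print(P,{k:np.linalg.norm(v-p).round(1) for k,v in P.items()},np.linalg.norm(P['y']-P['b']),np.linalg.norm(P['r']-P['b']))
for t in('stand','tray'):
    d=r.cut_out(t,'top')[0]; m=d['mask'].astype('uint8'); c=max(cv2.findContours(m,0,1)[0],key=cv2.contourArea)
    rc=cv2.minAreaRect(c); z=5 if t=='stand' else 14
    print(t,d['p'],onz('top',rc[0],z),[onz('top',q,z) for q in cv2.boxPoints(rc)])
    d=r.cut_out(t,'side')
    if d:
        m=d[0]['mask'].astype('uint8'); c=max(cv2.findContours(m,0,1)[0],key=cv2.contourArea); print('side',onz('side',cv2.minAreaRect(c)[0],z), [onz('side',q,z) for q in cv2.approxPolyDP(c,8,True)[:,0]])
# all look-alike obstacles
for p in((308,130),(424,217),(390,115)): print(p,onz('top',p,150))
E
```

```text
y [560.1  87.2 151.6] 1.6 top@z [560.8  86.8] side@z [559.1  87.1]
b [505.7  31.9 148.7] 1.1 top@z [506.   31.5] side@z [507.1  34.6]
r [530.  -44.7 149.1] 0.4 top@z [529.8 -44.4] side@z [531.6 -42.7]
pot [562.3  20.2  70.5] 0.9 top@z [563.3  20. ] side@z [558.5  15.6]
{'y': array([561.8,  87.2]), 'b': array([506.9,  31.2]), 'r': array([528.3, -44.5])} {'y': np.float64(67.2), 'b': np.float64(57.5), 'r': np.float64(73.4)} 78.42199946443598 78.6667019773932
stand 0.55 [ 468.4 -281.6] [array([ 505.1, -247.9]), array([ 503.5, -320.9]), array([ 432.2, -314.8]), array([ 433.8, -242.8])]
side [ 452. -275.] [array([ 449. , -313.6]), array([ 455. , -250.5])]Traceback (most recent call last):
  File "<stdin>", line 9, in <module>
IndexError: list index out of range
```

```bash
python3 - <<'E'
from h import *
r.grab_frame('top'); 
for t in('tray','brush_glass'):
  for d in r.cut_out(t,'top')[:1]:
    m=d['mask'].astype('uint8'); c=max(cv2.findContours(m,0,1)[0],key=cv2.contourArea)
    rc=cv2.minAreaRect(c); print(t,d['p'],onz('top',rc[0],14),[onz('top',q,14) for q in cv2.boxPoints(rc)])
print('eye corners',[onz('top',q,14) for q in((153,207),(208,201),(218,321),(162,328))])
print('side corners',[onz('side',q,14) for q in((379,278),(449,234),(487,262),(415,309))])
print('tall yellows',tri((307,123),(314,122)),tri((424,217),(314,122)),tri((307,123),(292,186)))
E
```

```text
tray 0.66 [503.2 304. ] [array([632.6, 386.1]), array([642. , 257.1]), array([380. , 225.9]), array([371.6, 348.5])]
brush_glass 0.73 [798.1 195.7] [array([840.5, 283. ]), array([896.7, 218.8]), array([756.3, 109.7]), array([703.1, 173.5])]
eye corners [array([628.2, 375.4]), array([638.8, 256.8]), array([386. , 229.1]), array([374.7, 344.1])]
side corners [array([637.1, 264.2]), array([398.7, 243. ]), array([381.5, 356.9]), array([616.7, 370.1])]
tall yellows (array([685.8,  31.3, 328.3]), 13.6) (array([ 569.5, -169.5,  176.9]), 4.0) (array([746.2,  36. , 175.6]), 9.8)
```

>>> carry_out:
  delta_pos:
    - [0,0,0]
    - [0,0,0]
    - [0,0,0]
    - [0,0,0]
    - [0,0,0]
    - [0,0,0]
    - [0,0,0]
    - [0,0,0]
  rot:
    - [0,0,-10]
    - [0,0,-20]
    - [0,0,-30]
    - [0,0,-40]
    - [0,0,-50]
    - [0,0,-60]
    - [0,0,-69.3]
    - [0,0,-69.3]

```text
clock: 2.4
eef_pos: [220.6, -584.8, 256.3]
tcp_rot: [3.142, 0.0, 1.569]
contact_force: [0.8, -0.5, 0.6]
opening: 1.0
grasp_force: 0.0
```

>>> carry_out:
  delta_pos:
    - [0.06,0.028,0]
    - [0.11,0.05,0]
    - [0.165,0.076,0]
    - [0.22,0.1,0]
    - [0.275,0.125,0]
    - [0.33,0.15,0]
    - [0.385,0.178,0]
    - [0.44,0.204,0]
  rot:
    - [0,0,0]
    - [0,0,0]
    - [0,0,0]
    - [0,0,0]
    - [0,0,0]
    - [0,0,0]
    - [0,0,0]
    - [0,0,0]
  claw: 0.06

```text
clock: 3.4
eef_pos: [425.7, -143.1, 256.7]
tcp_rot: [3.14, 0.0, 1.566]
contact_force: [1.1, -0.4, -0.3]
opening: 0.703
grasp_force: 0.0
```

>>> carry_out:
  delta_pos:
    - [0.055,0.025,0]
    - [0.11,0.05,0]
    - [0.1766,0.0816,0]
    - [0.1766,0.0816,0.04]
    - [0.1766,0.0816,0.04]
    - [0.1766,0.0816,0.04]
  rot:
    - [0,0,0]
    - [0,0,0]
    - [0,0,0]
    - [0,0,0]
    - [0,0,0]
    - [0,0,0]

```text
clock: 4.15
eef_pos: [506.5, 31.1, 217.0]
tcp_rot: [-3.141, 0.0, 1.568]
contact_force: [-0.5, -0.2, 0.3]
opening: 0.703
grasp_force: 0.0
```

>>> carry_out:
  delta_pos:
    - [0,0,0.03]
    - [0,0,0.06]
    - [0,0,0.09]
    - [0,0,0.1055]
    - [0,0,0.1055]
  rot:
    - [0,0,0]
    - [0,0,0]
    - [0,0,0]
    - [0,0,0]
    - [0,0,0]

```text
clock: 4.78
eef_pos: [506.5, 31.1, 111.0]
tcp_rot: [-3.141, 0.0, 1.569]
contact_force: [-0.6, 0.4, 0.2]
opening: 0.702
grasp_force: 0.0
```

>>> carry_out:
  delta_pos:
    - [0,0,0]
    - [0,0,0]
    - [0,0,0]
    - [0,0,0]
    - [0,0,0]
  rot:
    - [0,0,0]
    - [0,0,0]
    - [0,0,0]
    - [0,0,0]
    - [0,0,0]
  claw: 0.03
  grip_force: 30

```text
clock: 5.4
eef_pos: [507.2, 31.7, 112.1]
tcp_rot: [3.14, 0.0, 1.571]
contact_force: [-2.8, -1.4, 7.4]
opening: 0.482
grasp_force: 30.8
```

>>> carry_out:
  delta_pos:
    - [0,0,-0.02]
    - [0,0,-0.05]
    - [0,0,-0.09]
    - [0,0,-0.13]
    - [0.03,-0.01,-0.13]
    - [0.08,-0.024,-0.13]
    - [0.13,-0.04,-0.13]
    - [0.18,-0.055,-0.13]
  rot:
    - [0,0,0]
    - [0,0,0]
    - [0,0,0]
    - [0,0,0]
    - [0,0,0]
    - [0,0,0]
    - [0,0,0]
    - [0,0,0]

```text
clock: 6.4
eef_pos: [451.1, 213.2, 241.5]
tcp_rot: [3.14, -0.001, 1.57]
contact_force: [0.6, 1.1, -2.3]
opening: 0.481
grasp_force: 31.3
```

>>> carry_out:
  delta_pos:
    - [0.04,-0.012,0]
    - [0.07,-0.02,0]
    - [0.0812,-0.0237,0]
    - [0.0812,-0.0237,0.03]
    - [0.0812,-0.0237,0.07]
    - [0.0812,-0.0237,0.11]
    - [0.0812,-0.0237,0.125]
    - [0.0812,-0.0237,0.125]
  rot:
    - [0,0,0]
    - [0,0,0]
    - [0,0,0]
    - [0,0,0]
    - [0,0,0]
    - [0,0,0]
    - [0,0,0]
    - [0,0,0]

```text
clock: 7.4
eef_pos: [427.9, 292.5, 115.6]
tcp_rot: [-3.14, 0.001, 1.57]
contact_force: [0.5, -0.2, -1.8]
opening: 0.481
grasp_force: 31.3
```

>>> carry_out:
  delta_pos:
    - [0,0,0.005]
    - [0,0,0.009]
    - [0,0,0.011]
    - [0,0,0.0125]
    - [0,0,0.0125]
    - [0,0,0.0125]
  rot:
    - [0,0,0]
    - [0,0,0]
    - [0,0,0]
    - [0,0,0]
    - [0,0,0]
    - [0,0,0]

```text
clock: 8.15
eef_pos: [428.1, 293.2, 104.1]
tcp_rot: [3.141, -0.001, 1.57]
contact_force: [-2.5, -1.9, 6.7]
opening: 0.478
grasp_force: 32.3
```

```bash
python3 - <<'E'
from h import *
cv2.imwrite('pics/side1.png',cv2.resize(r.grab_frame('side')[150:330,300:500],None,fx=3,fy=3,interpolation=2)); print(r.sense()['contact_force'],r.sense()['eef_pos'])
E
```

```text
[-2.7179516  -0.98421617  6.59938795] [428.13355003 293.21609887 104.09646183]
```

View pics/side1.png

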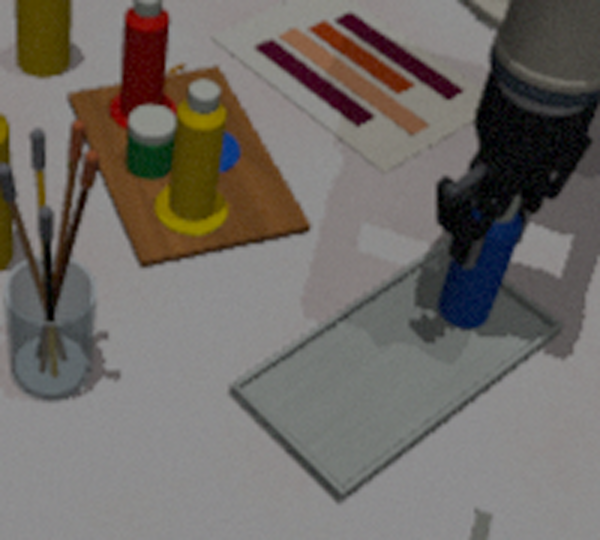

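The blue bottle stands in the tray, with its base at crop (468,325), inside the walls. I'll release it and go to yellow.

>>> carry_out:
  delta_pos:
    - [0,0,0]
    - [0,0,0]
    - [0,0,0]
    - [0,0,-0.02]
    - [0,0,-0.06]
    - [0,0,-0.11]
    - [0,0,-0.12]
    - [0,0,-0.12]
  rot:
    - [0,0,0]
    - [0,0,0]
    - [0,0,0]
    - [0,0,0]
    - [0,0,0]
    - [0,0,0]
    - [0,0,0]
    - [0,0,0]
  claw: 0.06

```text
clock: 9.2
eef_pos: [428.1, 293.0, 223.5]
tcp_rot: [3.141, -0.001, 1.57]
contact_force: [-0.6, -0.4, -0.7]
opening: 0.704
grasp_force: 0.0
```

>>> carry_out:
  delta_pos:
    - [-0.05,0.032,0]
    - [-0.1,0.064,0]
    - [-0.15,0.097,0]
    - [-0.2,0.128,0]
    - [-0.206,0.1328,0]
    - [-0.206,0.1328,0]
  rot:
    - [0,0,0]
    - [0,0,0]
    - [0,0,0]
    - [0,0,0]
    - [0,0,0]
    - [0,0,0]

```text
clock: 9.95
eef_pos: [559.8, 86.5, 221.5]
tcp_rot: [-3.139, 0.0, 1.569]
contact_force: [-0.1, 0.8, -0.3]
opening: 0.704
grasp_force: 0.0
```

>>> carry_out:
  delta_pos:
    - [0,0,0.03]
    - [0,0,0.06]
    - [0,0,0.09]
    - [0,0,0.1125]
    - [0,0,0.1125]
  rot:
    - [0,0,0]
    - [0,0,0]
    - [0,0,0]
    - [0,0,0]
    - [0,0,0]

```text
clock: 10.58
eef_pos: [558.2, 88.0, 108.7]
tcp_rot: [-3.137, 0.0, 1.572]
contact_force: [0.8, 0.5, 0.1]
opening: 0.699
grasp_force: 0.0
```

>>> carry_out:
  delta_pos:
    - [0,0,0]
    - [0,0,0]
    - [0,0,0]
    - [0,0,0]
    - [0,0,0]
  rot:
    - [0,0,0]
    - [0,0,0]
    - [0,0,0]
    - [0,0,0]
    - [0,0,0]
  claw: 0.03

```text
clock: 11.2
eef_pos: [561.0, 87.0, 111.5]
tcp_rot: [3.141, -0.0, 1.57]
contact_force: [-1.6, 1.4, 5.6]
opening: 0.478
grasp_force: 31.4
```

>>> carry_out:
  delta_pos:
    - [0,0,-0.02]
    - [0,0,-0.05]
    - [0,0,-0.09]
    - [0,0,-0.13]
    - [0.04,-0.01,-0.13]
    - [0.09,-0.022,-0.13]
    - [0.14,-0.035,-0.13]
    - [0.18,-0.045,-0.13]
  rot:
    - [0,0,0]
    - [0,0,0]
    - [0,0,0]
    - [0,0,0]
    - [0,0,0]
    - [0,0,0]
    - [0,0,0]
    - [0,0,0]

```text
clock: 12.2
eef_pos: [515.0, 268.5, 240.7]
tcp_rot: [-3.141, -0.0, 1.571]
contact_force: [0.3, -0.3, -1.7]
opening: 0.484
grasp_force: 30.9
```

>>> carry_out:
  delta_pos:
    - [0.025,-0.006,0]
    - [0.035,-0.0083,0]
    - [0.035,-0.0083,0.03]
    - [0.035,-0.0083,0.07]
    - [0.035,-0.0083,0.11]
    - [0.035,-0.0083,0.125]
    - [0.035,-0.0083,0.133]
    - [0.035,-0.0083,0.136]
  rot:
    - [0,0,0]
    - [0,0,0]
    - [0,0,0]
    - [0,0,0]
    - [0,0,0]
    - [0,0,0]
    - [0,0,0]
    - [0,0,0]

```text
clock: 13.2
eef_pos: [508.2, 302.0, 105.5]
tcp_rot: [3.141, -0.001, 1.57]
contact_force: [0.4, 0.2, -1.1]
opening: 0.479
grasp_force: 30.9
```

>>> carry_out:
  delta_pos:
    - [0,0,0.0015]
    - [0,0,0.0015]
    - [0,0,0.0015]
    - [0,0,0.0015]
  rot:
    - [0,0,0]
    - [0,0,0]
    - [0,0,0]
    - [0,0,0]

```text
clock: 13.7
eef_pos: [507.6, 302.0, 103.6]
tcp_rot: [3.141, -0.0, 1.57]
contact_force: [0.4, -0.5, -1.4]
opening: 0.479
grasp_force: 30.9
```

>>> carry_out:
  delta_pos:
    - [0,0,0.001]
    - [0,0,0.002]
    - [0,0,0.002]
    - [0,0,0.002]
  rot:
    - [0,0,0]
    - [0,0,0]
    - [0,0,0]
    - [0,0,0]

```text
clock: 14.2
eef_pos: [507.8, 302.2, 103.5]
tcp_rot: [3.141, -0.001, 1.57]
contact_force: [-5.9, -2.8, 20.8]
opening: 0.481
grasp_force: 33.1
```

>>> carry_out:
  delta_pos:
    - [0,0,0]
    - [0,0,0]
    - [0,0,0]
    - [0,0,-0.02]
    - [0,0,-0.06]
    - [0,0,-0.11]
    - [0,0,-0.1187]
    - [0,0,-0.1187]
  rot:
    - [0,0,0]
    - [0,0,0]
    - [0,0,0]
    - [0,0,0]
    - [0,0,0]
    - [0,0,0]
    - [0,0,0]
    - [0,0,0]
  claw: 0.06

```text
clock: 15.2
eef_pos: [507.5, 301.9, 220.1]
tcp_rot: [3.141, -0.0, 1.57]
contact_force: [-0.5, 0.6, -0.7]
opening: 0.702
grasp_force: 0.0
```

>>> carry_out:
  delta_pos:
    - [-0.05,0.003,0]
    - [-0.1,0.007,0]
    - [-0.155,0.01,0]
    - [-0.21,0.014,0]
    - [-0.265,0.017,0]
    - [-0.32,0.02,0]
    - [-0.3466,0.023,0]
    - [-0.3466,0.023,0]
  rot:
    - [0,0,0]
    - [0,0,0]
    - [0,0,0]
    - [0,0,0]
    - [0,0,0]
    - [0,0,0]
    - [0,0,0]
    - [0,0,0]

```text
clock: 16.2
eef_pos: [529.4, -46.3, 218.2]
tcp_rot: [-3.139, -0.0, 1.567]
contact_force: [0.3, 0.7, -0.3]
opening: 0.7
grasp_force: 0.0
```

>>> carry_out:
  delta_pos:
    - [0,0,0.03]
    - [0,0,0.06]
    - [0,0,0.09]
    - [0,0,0.1095]
    - [0,0,0.1095]
  rot:
    - [0,0,0]
    - [0,0,0]
    - [0,0,0]
    - [0,0,0]
    - [0,0,0]

```text
clock: 16.82
eef_pos: [528.4, -43.5, 108.2]
tcp_rot: [-3.137, -0.001, 1.571]
contact_force: [-0.1, 0.9, -0.2]
opening: 0.702
grasp_force: 0.0
```

>>> carry_out:
  delta_pos:
    - [0,0,0]
    - [0,0,0]
    - [0,0,0]
    - [0,0,0]
    - [0,0,0]
  rot:
    - [0,0,0]
    - [0,0,0]
    - [0,0,0]
    - [0,0,0]
    - [0,0,0]
  claw: 0.03

```text
clock: 17.45
eef_pos: [530.4, -44.8, 110.8]
tcp_rot: [3.141, -0.0, 1.57]
contact_force: [-0.5, 0.2, 0.7]
opening: 0.484
grasp_force: 30.9
```

>>> carry_out:
  delta_pos:
    - [0,0,-0.02]
    - [0,0,-0.05]
    - [0,0,-0.09]
    - [0,0,-0.14]
    - [0.03,0.01,-0.15]
    - [0.08,0.025,-0.15]
    - [0.13,0.04,-0.15]
    - [0.18,0.0565,-0.15]
  rot:
    - [0,0,0]
    - [0,0,0]
    - [0,0,0]
    - [0,0,0]
    - [0,0,0]
    - [0,0,0]
    - [0,0,0]
    - [0,0,0]

```text
clock: 18.45
eef_pos: [587.1, 136.7, 260.5]
tcp_rot: [3.142, 0.0, 1.57]
contact_force: [0.2, 0.0, -2.5]
opening: 0.486
grasp_force: 31.2
```

>>> carry_out:
  delta_pos:
    - [0.05,0,0]
    - [0.1,0,0]
    - [0.15,0,0]
    - [0.1756,0,0]
    - [0.1756,0,0.0]
    - [0.1756,0,0.04]
    - [0.1756,0,0.08]
    - [0.1756,0,0.12]
  rot:
    - [0,0,0]
    - [0,0,0]
    - [0,0,0]
    - [0,0,0]
    - [0,0,0]
    - [0,0,0]
    - [0,0,0]
    - [0,0,0]

```text
clock: 19.45
eef_pos: [587.1, 309.1, 139.5]
tcp_rot: [3.141, 0.001, 1.569]
contact_force: [0.0, 1.3, -2.7]
opening: 0.482
grasp_force: 31.2
```

>>> carry_out:
  delta_pos:
    - [0,0,0.02]
    - [0,0,0.03]
    - [0,0,0.035]
    - [0,0,0.037]
    - [0,0,0.038]
    - [0,0,0.038]
    - [0,0,0.038]
  rot:
    - [0,0,0]
    - [0,0,0]
    - [0,0,0]
    - [0,0,0]
    - [0,0,0]
    - [0,0,0]
    - [0,0,0]

```text
clock: 20.32
eef_pos: [587.1, 311.0, 102.9]
tcp_rot: [3.141, -0.0, 1.57]
contact_force: [-0.8, -0.1, -0.2]
opening: 0.485
grasp_force: 31.3
```

>>> carry_out:
  delta_pos:
    - [0,0,0]
    - [0,0,0]
    - [0,0,0]
    - [0,0,-0.02]
    - [0,0,-0.06]
    - [0,0,-0.11]
    - [0,0,-0.12]
    - [0,0,-0.12]
  rot:
    - [0,0,0]
    - [0,0,0]
    - [0,0,0]
    - [0,0,0]
    - [0,0,0]
    - [0,0,0]
    - [0,0,0]
    - [0,0,0]
  claw: 0.06

```text
clock: 21.32
eef_pos: [587.3, 311.1, 224.1]
tcp_rot: [3.14, -0.001, 1.57]
contact_force: [-0.5, -0.4, -0.5]
opening: 0.703
grasp_force: 0.0
```

>>> carry_out:
  delta_pos:
    - [0,-0.05,0]
    - [0,-0.1,0]
    - [0,-0.15,0]
    - [0,-0.2,0]
    - [0,-0.2,0]
    - [0,-0.2,0]
  rot:
    - [0,0,0]
    - [0,0,0]
    - [0,0,0]
    - [0,0,0]
    - [0,0,0]
    - [0,0,0]
  claw: 0.075

```text
clock: 22.08
eef_pos: [387.0, 310.9, 222.0]
tcp_rot: [-3.141, 0.001, 1.571]
contact_force: [-0.4, 0.4, 0.5]
opening: 0.877
grasp_force: 0.0
```

```bash
python3 - <<'E'
from h import *
a=r.grab_frame('top'); b=r.grab_frame('side')
for n,t in(('top',a),('side',b)):
    for d in r.recognise('pot',n)[:2]: print(n,d['box'],d['p'])
a=cv2.resize(a[190:340,140:390],None,fx=3,fy=3,interpolation=2);cv2.imwrite('pics/top2.png',np.clip(a*1.4,0,255).astype('uint8'))
b=cv2.resize(b[140:330,320:500],None,fx=3,fy=3,interpolation=2);cv2.imwrite('pics/side2.png',np.clip(b*1.4,0,255).astype('uint8'))
E
```

```text
top [304.1, 221.5, 328.7, 244.4] 0.92
side [341.2, 182.5, 358.7, 208.7] 0.89
side [444.4, 209.8, 475.2, 256.5] 0.35
```

View pics/top2.png

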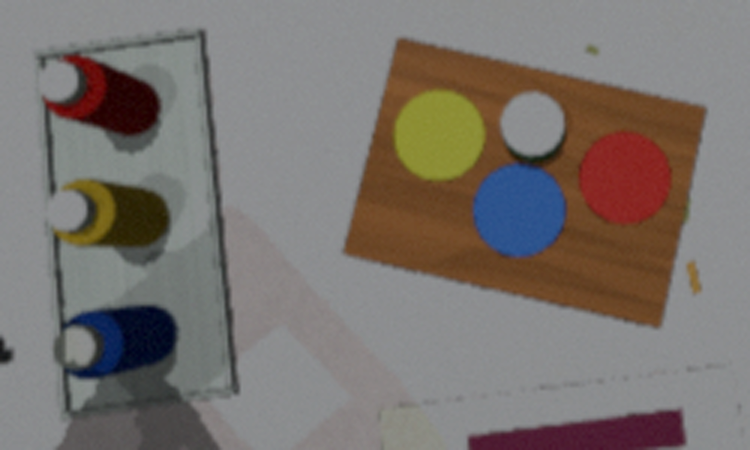

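View pics/side2.png

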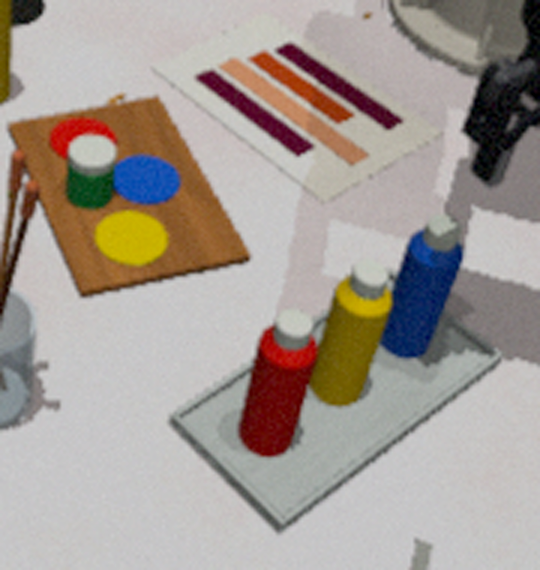

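All three bottles stand upright in the tray, with top-crop caps at (62,82), (72,210) and (78,345). The pot hasn't moved (533,125), and the coasters are now clear to measure.

```bash
python3 - <<'E'
from h import *
im={n:r.grab_frame(n) for n in('top','side')}
R={'top':(215,285,270,370),'side':(170,230,320,385)}
def blob(n,c):
    y0,y1,x0,x1=R[n]; h=cv2.cvtColor(im[n][y0:y1,x0:x1],cv2.COLOR_BGR2HSV)
    H=h[...,0].astype(int);S=h[...,1]>150
    m={'red':(H<5)|(H>172),'yellow':(H>24)&(H<36),'blue':(H>100)&(H<130)}[c]&S
    k,l,st,ce=cv2.connectedComponentsWithStats(m.astype('uint8')); i=1+st[1:,4].argmax()
    c0=max(cv2.findContours((l==i).astype('uint8'),0,1)[0],key=cv2.contourArea); e=cv2.fitEllipse(cv2.convexHull(c0))
    return (e[0][0]+x0,e[0][1]+y0),st[i,4]
for c in('red','yellow','blue'):
    (t,nt),(s,ns)=blob('top',c),blob('side',c); print(c,nt,ns,onz('top',t,13),onz('side',s,13),tri(t,s))
# pot lid & mat
p=(533.5/3+140-.3,124.5/3+190-.3); print('pot',onz('top',p,65),onz('side',(92.5/3+320-.3,152/3+140-.3),65))
g=cv2.cvtColor(im['top'],6)[245:305,430:495]; m=(g<60).astype('uint8'); k,l,st,ce=cv2.connectedComponentsWithStats(m); i=1+st[1:,4].argmax(); print('mat',st[i],onz('top',ce[i]+[430,245],5))
s=im['side'];cv2.imwrite('pics/m.png',s)
g=cv2.cvtColor(s,6)[125:155,315:345]; m=(g<50).astype('uint8'); k,l,st,ce=cv2.connectedComponentsWithStats(m); i=1+st[1:,4].argmax(); print('mat side',st[i],onz('side',ce[i]+[315,125],5))
E
```

```text
red 713 125 [528.6 -43.8] [527.1 -44.4] (array([528.2, -43.5,  14.3]), 0.7)
yellow 719 331 [561.8  87.7] [560.8  87.6] (array([561.5,  87.8,  13.7]), 0.7)
blue 690 271 [507.7  31.5] [506.9  31.5] (array([507.4,  31.7,  13.5]), 0.6)
pot [562.2  19.2] [562.   21.3]
mat [ 13  12  36  35 995] [ 470.8 -283.1]
mat side [  7  10  12  14 120] [ 458.2 -275.3]
```

>>> carry_out:
  delta_pos:
    - [-0.05,0.03,0]
    - [-0.1,0.06,0]
    - [-0.15,0.09,0]
    - [-0.2,0.12,0]
    - [-0.25,0.15,0]
    - [-0.291,0.1755,0]
    - [-0.291,0.1755,0.02]
    - [-0.291,0.1755,0.06]
  rot:
    - [0,0,0]
    - [0,0,0]
    - [0,0,0]
    - [0,0,0]
    - [0,0,0]
    - [0,0,0]
    - [0,0,0]
    - [0,0,0]

```text
clock: 23.38
eef_pos: [564.2, 18.7, 162.9]
tcp_rot: [3.138, -0.0, 1.568]
contact_force: [-1.0, 0.2, -1.2]
opening: 0.873
grasp_force: 0.0
```

>>> carry_out:
  delta_pos:
    - [0,0,0.03]
    - [0,0,0.06]
    - [0,0,0.09]
    - [0,0,0.11]
    - [0,0,0.1145]
    - [0,0,0.1145]
  rot:
    - [0,0,0]
    - [0,0,0]
    - [0,0,0]
    - [0,0,0]
    - [0,0,0]
    - [0,0,0]

```text
clock: 24.12
eef_pos: [562.6, 19.7, 48.1]
tcp_rot: [-3.142, -0.0, 1.57]
contact_force: [0.2, 0.2, -0.2]
opening: 0.88
grasp_force: 0.0
```

>>> carry_out:
  delta_pos:
    - [0,0,0]
    - [0,0,0]
    - [0,0,0]
    - [0,0,0]
    - [0,0,0]
    - [0,0,0]
  rot:
    - [0,0,0]
    - [0,0,0]
    - [0,0,0]
    - [0,0,0]
    - [0,0,0]
    - [0,0,0]
  claw: 0.03

```text
clock: 24.88
eef_pos: [562.9, 19.9, 49.0]
tcp_rot: [3.14, -0.0, 1.57]
contact_force: [-0.2, -0.6, 6.2]
opening: 0.512
grasp_force: 30.3
```

>>> carry_out:
  delta_pos:
    - [0,0,-0.02]
    - [0,0,-0.07]
    - [0,0,-0.12]
    - [0,0,-0.17]
    - [0,-0.04,-0.18]
    - [-0.02,-0.0922,-0.18]
    - [-0.07,-0.0922,-0.18]
    - [-0.12,-0.0922,-0.18]
  rot:
    - [0,0,0]
    - [0,0,0]
    - [0,0,0]
    - [0,0,0]
    - [0,0,0]
    - [0,0,0]
    - [0,0,0]
    - [0,0,0]

```text
clock: 25.88
eef_pos: [469.5, -100.9, 228.6]
tcp_rot: [3.14, 0.0, 1.572]
contact_force: [0.3, 0.5, -1.8]
opening: 0.508
grasp_force: 31.4
```

>>> carry_out:
  delta_pos:
    - [-0.05,0,0]
    - [-0.1,0,0]
    - [-0.15,0,0]
    - [-0.1825,0,0]
    - [-0.1825,0,0.04]
    - [-0.1825,0,0.09]
    - [-0.1825,0,0.13]
    - [-0.1825,0,0.13]
  rot:
    - [0,0,0]
    - [0,0,0]
    - [0,0,0]
    - [0,0,0]
    - [0,0,0]
    - [0,0,0]
    - [0,0,0]
    - [0,0,0]

```text
clock: 26.88
eef_pos: [467.9, -281.4, 95.7]
tcp_rot: [-3.137, -0.003, 1.57]
contact_force: [-0.1, 0.5, -0.1]
opening: 0.506
grasp_force: 31.3
```

```bash
python3 - <<'E'
from h import *
a=r.grab_frame('top'); b=r.grab_frame('side'); print(r.sense()['eef_pos'])
a=cv2.resize(a[230:320,390:510],None,fx=3,fy=3,interpolation=2);b=cv2.resize(b[90:180,290:410],None,fx=3,fy=3,interpolation=2)
cv2.imwrite('pics/mat3.png',np.clip(np.hstack([a,b])*1.5,0,255).astype('uint8'))
E
```

```text
[ 470.39284003 -282.78097675   98.91314066]
```

View pics/mat3.png

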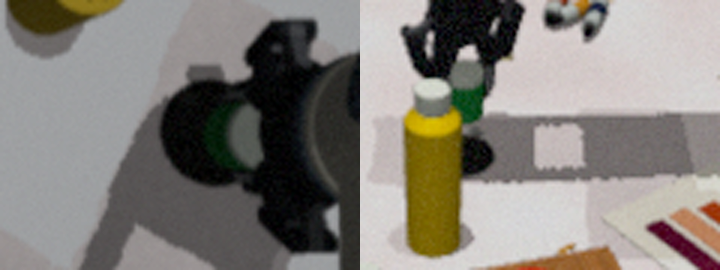

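The pot hangs over the mat, which is at (205,132) in the left crop. I'll lower it.

>>> carry_out:
  delta_pos:
    - [0,0,0.02]
    - [0,0,0.035]
    - [0,0,0.047]
    - [0,0,0.052]
    - [0,0,0.0545]
    - [0,0,0.0545]
    - [0,0,0.0545]
  rot:
    - [0,0,0]
    - [0,0,0]
    - [0,0,0]
    - [0,0,0]
    - [0,0,0]
    - [0,0,0]
    - [0,0,0]

```text
clock: 27.85
eef_pos: [470.2, -282.7, 44.0]
tcp_rot: [3.141, 0.0, 1.57]
contact_force: [-1.4, 1.6, 6.4]
opening: 0.509
grasp_force: 31.8
```

>>> carry_out:
  delta_pos:
    - [0,0,0]
    - [0,0,0]
    - [0,0,0]
    - [0,0,0]
    - [0,0,-0.03]
    - [0,0,-0.08]
    - [0,0,-0.13]
    - [0,0,-0.18]
  rot:
    - [0,0,0]
    - [0,0,0]
    - [0,0,0]
    - [0,0,0]
    - [0,0,0]
    - [0,0,0]
    - [0,0,0]
    - [0,0,0]
  claw: 0.07

```text
clock: 28.85
eef_pos: [469.8, -282.5, 225.1]
tcp_rot: [3.142, 0.0, 1.57]
contact_force: [1.8, -1.4, -0.4]
opening: 0.821
grasp_force: 0.0
```

>>> carry_out:
  delta_pos:
    - [0.05,-0.008,0]
    - [0.1,-0.015,0]
    - [0.15,-0.022,0]
    - [0.2,-0.03,0]
    - [0.25,-0.037,0]
    - [0.3,-0.043,0]
    - [0.35,-0.043,0]
    - [0.4,-0.043,0]
  rot:
    - [0,0,0]
    - [0,0,0]
    - [0,0,0]
    - [0,0,0]
    - [0,0,0]
    - [0,0,0]
    - [0,0,0]
    - [0,0,0]
  claw: 0.06

```text
clock: 29.85
eef_pos: [426.9, 119.1, 223.7]
tcp_rot: [3.141, -0.0, 1.57]
contact_force: [0.9, -0.3, 0.2]
opening: 0.707
grasp_force: 0.0
```

```bash
python3 - <<'E'
from h import *
f=r.grab_frame('top'); print(r.sense()['eef_pos'])
a=cv2.resize(f[240:310,420:510],None,fx=4,fy=4,interpolation=2);b=cv2.resize(f[195:335,140:230],None,fx=4,fy=4,interpolation=2)[:280*2]
a=cv2.copyMakeBorder(a,0,560-280,0,0,0)
cv2.imwrite('pics/top4.png',np.clip(np.hstack([a,b])*1.5,0,255).astype('uint8'))
E
```

```text
[427.24591608 123.52966389 223.86651724]
```

View pics/top4.png

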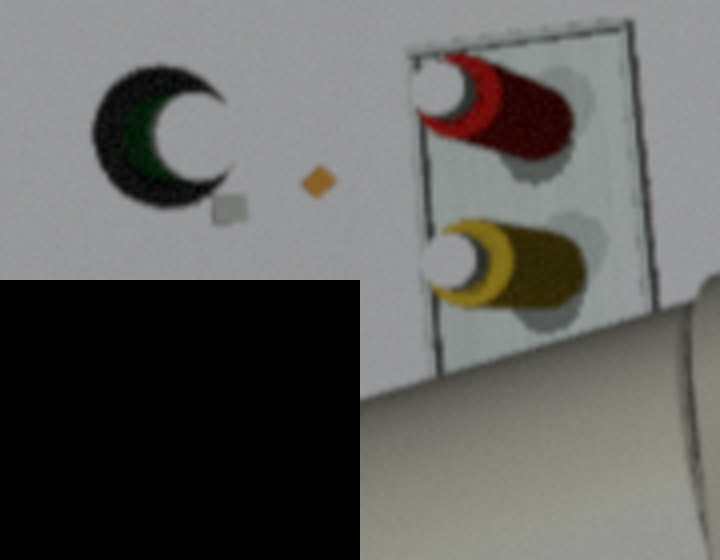

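The pot stands centred on the mat: lid centre (197,137), mat centre (165,137), as parallax predicts. The bottles are still upright in the tray. Now blue goes back.

>>> carry_out:
  delta_pos:
    - [0.05,0,0]
    - [0.1,0,0]
    - [0.15,0,0]
    - [0.1755,0.0007,0]
    - [0.1755,0.0007,0]
    - [0.1755,0.0007,0]
    - [0.1755,0.0007,0.02]
    - [0.1755,0.0007,0.05]
  rot:
    - [0,0,0]
    - [0,0,0]
    - [0,0,0]
    - [0,0,0]
    - [0,0,0]
    - [0,0,0]
    - [0,0,0]
    - [0,0,0]

```text
clock: 30.9
eef_pos: [428.7, 292.0, 173.8]
tcp_rot: [3.14, -0.001, 1.569]
contact_force: [0.4, -1.3, -0.1]
opening: 0.701
grasp_force: 0.0
```

>>> carry_out:
  delta_pos:
    - [0,0,0.03]
    - [0,0,0.055]
    - [0,0,0.07]
    - [0,0,0.07]
    - [0,0,0.07]
  rot:
    - [0,0,0]
    - [0,0,0]
    - [0,0,0]
    - [0,0,0]
    - [0,0,0]

```text
clock: 31.52
eef_pos: [428.5, 293.0, 104.3]
tcp_rot: [3.141, -0.001, 1.57]
contact_force: [0.3, 0.1, -0.0]
opening: 0.702
grasp_force: 0.0
```

>>> carry_out:
  delta_pos:
    - [0,0,0]
    - [0,0,0]
    - [0,0,0]
    - [0,0,0]
    - [0,0,0]
  rot:
    - [0,0,0]
    - [0,0,0]
    - [0,0,0]
    - [0,0,0]
    - [0,0,0]
  claw: 0.03

```text
clock: 32.15
eef_pos: [428.2, 293.3, 104.5]
tcp_rot: [3.141, -0.001, 1.57]
contact_force: [-1.4, -0.2, 5.2]
opening: 0.478
grasp_force: 29.7
```

>>> carry_out:
  delta_pos:
    - [0,0,-0.02]
    - [0,0,-0.05]
    - [0,0,-0.09]
    - [0,0,-0.13]
    - [-0.03,0.01,-0.13]
    - [-0.08,0.024,-0.13]
    - [-0.13,0.04,-0.13]
    - [-0.18,0.055,-0.13]
  rot:
    - [0,0,0]
    - [0,0,0]
    - [0,0,0]
    - [0,0,0]
    - [0,0,0]
    - [0,0,0]
    - [0,0,0]
    - [0,0,0]

```text
clock: 33.15
eef_pos: [483.2, 111.5, 234.0]
tcp_rot: [3.141, -0.0, 1.571]
contact_force: [0.9, 0.7, -2.1]
opening: 0.482
grasp_force: 31.3
```

>>> carry_out:
  delta_pos:
    - [-0.04,0.012,0]
    - [-0.07,0.02,0]
    - [-0.0814,0.0249,0]
    - [-0.0814,0.0249,0.0]
    - [-0.0814,0.0249,0.04]
    - [-0.0814,0.0249,0.08]
    - [-0.0814,0.0249,0.11]
    - [-0.0814,0.0249,0.11]
  rot:
    - [0,0,0]
    - [0,0,0]
    - [0,0,0]
    - [0,0,0]
    - [0,0,0]
    - [0,0,0]
    - [0,0,0]
    - [0,0,0]

```text
clock: 34.15
eef_pos: [505.8, 32.6, 121.8]
tcp_rot: [-3.137, 0.0, 1.572]
contact_force: [0.2, -0.4, -0.8]
opening: 0.483
grasp_force: 31.3
```

>>> carry_out:
  delta_pos:
    - [0,0,0.006]
    - [0,0,0.009]
    - [0,0,0.0115]
    - [0,0,0.0115]
    - [0,0,0.0115]
    - [0,0,0.0115]
  rot:
    - [0,0,0]
    - [0,0,0]
    - [0,0,0]
    - [0,0,0]
    - [0,0,0]
    - [0,0,0]

```text
clock: 34.9
eef_pos: [508.2, 31.5, 112.5]
tcp_rot: [3.141, -0.0, 1.57]
contact_force: [-0.8, 0.2, 4.1]
opening: 0.487
grasp_force: 31.8
```

>>> carry_out:
  delta_pos:
    - [0,0,0]
    - [0,0,0]
    - [0,0,0]
    - [0,0,-0.02]
    - [0,0,-0.06]
    - [0,0,-0.11]
    - [0,0,-0.11]
    - [0,0,-0.11]
  rot:
    - [0,0,0]
    - [0,0,0]
    - [0,0,0]
    - [0,0,0]
    - [0,0,0]
    - [0,0,0]
    - [0,0,0]
    - [0,0,0]
  claw: 0.06

```text
clock: 35.9
eef_pos: [507.3, 31.5, 221.5]
tcp_rot: [-3.141, 0.0, 1.57]
contact_force: [0.5, -0.9, -0.0]
opening: 0.702
grasp_force: 0.0
```

>>> carry_out:
  delta_pos:
    - [0.05,0,0]
    - [0.1,0,0]
    - [0.15,0,0]
    - [0.2,0,0]
    - [0.25,0,0]
    - [0.2704,-0.0004,0]
    - [0.2704,-0.0004,0]
    - [0.2704,-0.0004,0]
  rot:
    - [0,0,0]
    - [0,0,0]
    - [0,0,0]
    - [0,0,0]
    - [0,0,0]
    - [0,0,0]
    - [0,0,0]
    - [0,0,0]

```text
clock: 36.9
eef_pos: [507.1, 300.6, 221.1]
tcp_rot: [-3.14, 0.001, 1.57]
contact_force: [0.5, 0.4, 0.2]
opening: 0.704
grasp_force: 0.0
```

>>> carry_out:
  delta_pos:
    - [0,0,0.03]
    - [0,0,0.06]
    - [0,0,0.09]
    - [0,0,0.11]
    - [0,0,0.119]
    - [0,0,0.119]
    - [0,0,0.119]
  rot:
    - [0,0,0]
    - [0,0,0]
    - [0,0,0]
    - [0,0,0]
    - [0,0,0]
    - [0,0,0]
    - [0,0,0]

```text
clock: 37.78
eef_pos: [508.1, 301.8, 103.9]
tcp_rot: [3.14, -0.001, 1.57]
contact_force: [-0.4, -0.3, -1.0]
opening: 0.701
grasp_force: 0.0
```

>>> carry_out:
  delta_pos:
    - [0,0,0]
    - [0,0,0]
    - [0,0,0]
    - [0,0,0]
    - [0,0,0]
  rot:
    - [0,0,0]
    - [0,0,0]
    - [0,0,0]
    - [0,0,0]
    - [0,0,0]
  claw: 0.03

```text
clock: 38.4
eef_pos: [507.9, 302.2, 104.0]
tcp_rot: [3.14, -0.001, 1.57]
contact_force: [-1.2, -0.5, 6.3]
opening: 0.481
grasp_force: 30.4
```

>>> carry_out:
  delta_pos:
    - [0,0,-0.02]
    - [0,0,-0.05]
    - [0,0,-0.09]
    - [0,0,-0.13]
    - [-0.03,0.01,-0.13]
    - [-0.08,0.024,-0.13]
    - [-0.13,0.04,-0.13]
    - [-0.18,0.0545,-0.13]
  rot:
    - [0,0,0]
    - [0,0,0]
    - [0,0,0]
    - [0,0,0]
    - [0,0,0]
    - [0,0,0]
    - [0,0,0]
    - [0,0,0]

```text
clock: 39.4
eef_pos: [562.1, 120.4, 233.2]
tcp_rot: [3.141, -0.0, 1.571]
contact_force: [0.4, 0.6, -1.0]
opening: 0.479
grasp_force: 30.9
```

>>> carry_out:
  delta_pos:
    - [-0.025,0,0]
    - [-0.0343,0,0]
    - [-0.0343,0,0]
    - [-0.0343,0,0.0]
    - [-0.0343,0,0.04]
    - [-0.0343,0,0.08]
    - [-0.0343,0,0.11]
    - [-0.0343,0,0.11]
  rot:
    - [0,0,0]
    - [0,0,0]
    - [0,0,0]
    - [0,0,0]
    - [0,0,0]
    - [0,0,0]
    - [0,0,0]
    - [0,0,0]

```text
clock: 40.4
eef_pos: [560.2, 88.3, 121.0]
tcp_rot: [-3.137, 0.001, 1.572]
contact_force: [-0.5, -0.3, -1.7]
opening: 0.479
grasp_force: 30.9
```

>>> carry_out:
  delta_pos:
    - [0,0,0.006]
    - [0,0,0.009]
    - [0,0,0.0115]
    - [0,0,0.0115]
    - [0,0,0.0115]
    - [0,0,0.0115]
  rot:
    - [0,0,0]
    - [0,0,0]
    - [0,0,0]
    - [0,0,0]
    - [0,0,0]
    - [0,0,0]

```text
clock: 41.15
eef_pos: [562.3, 87.6, 112.0]
tcp_rot: [3.141, -0.0, 1.57]
contact_force: [0.3, -0.6, 4.6]
opening: 0.486
grasp_force: 31.4
```

>>> carry_out:
  delta_pos:
    - [0,0,0]
    - [0,0,0]
    - [0,0,0]
    - [0,0,-0.02]
    - [0,0,-0.06]
    - [0,0,-0.11]
    - [0,0,-0.11]
    - [0,0,-0.11]
  rot:
    - [0,0,0]
    - [0,0,0]
    - [0,0,0]
    - [0,0,0]
    - [0,0,0]
    - [0,0,0]
    - [0,0,0]
    - [0,0,0]
  claw: 0.06

```text
clock: 42.15
eef_pos: [561.5, 87.5, 221.1]
tcp_rot: [-3.141, 0.0, 1.57]
contact_force: [0.3, 0.1, -0.3]
opening: 0.7
grasp_force: 0.0
```

>>> carry_out:
  delta_pos:
    - [0.05,0.006,0]
    - [0.1,0.012,0]
    - [0.15,0.018,0]
    - [0.2,0.022,0]
    - [0.2233,0.025,0]
    - [0.2233,0.025,0]
    - [0.2233,0.025,0]
  rot:
    - [0,0,0]
    - [0,0,0]
    - [0,0,0]
    - [0,0,0]
    - [0,0,0]
    - [0,0,0]
    - [0,0,0]

```text
clock: 43.02
eef_pos: [586.6, 309.5, 220.6]
tcp_rot: [-3.14, 0.001, 1.57]
contact_force: [1.3, -0.6, -0.3]
opening: 0.705
grasp_force: 0.0
```

>>> carry_out:
  delta_pos:
    - [0,0,0.03]
    - [0,0,0.06]
    - [0,0,0.09]
    - [0,0,0.11]
    - [0,0,0.119]
    - [0,0,0.119]
    - [0,0,0.119]
  rot:
    - [0,0,0]
    - [0,0,0]
    - [0,0,0]
    - [0,0,0]
    - [0,0,0]
    - [0,0,0]
    - [0,0,0]

```text
clock: 43.9
eef_pos: [587.6, 311.1, 103.6]
tcp_rot: [3.14, -0.001, 1.57]
contact_force: [-0.9, -1.3, -0.4]
opening: 0.702
grasp_force: 0.0
```

>>> carry_out:
  delta_pos:
    - [0,0,0]
    - [0,0,0]
    - [0,0,0]
    - [0,0,0]
    - [0,0,0]
  rot:
    - [0,0,0]
    - [0,0,0]
    - [0,0,0]
    - [0,0,0]
    - [0,0,0]
  claw: 0.03

```text
clock: 44.52
eef_pos: [587.4, 311.2, 103.6]
tcp_rot: [3.14, -0.001, 1.57]
contact_force: [-0.3, -0.3, 6.0]
opening: 0.486
grasp_force: 30.2
```

>>> carry_out:
  delta_pos:
    - [0,0,-0.02]
    - [0,0,-0.05]
    - [0,0,-0.1]
    - [0,0,-0.15]
    - [0,0,-0.18]
    - [-0.03,0,-0.18]
    - [-0.08,0,-0.18]
    - [-0.13,0,-0.18]
  rot:
    - [0,0,0]
    - [0,0,0]
    - [0,0,0]
    - [0,0,0]
    - [0,0,0]
    - [0,0,0]
    - [0,0,0]
    - [0,0,0]

```text
clock: 45.52
eef_pos: [586.6, 179.7, 283.6]
tcp_rot: [3.141, -0.0, 1.571]
contact_force: [0.2, -0.0, -2.1]
opening: 0.485
grasp_force: 31.2
```

>>> carry_out:
  delta_pos:
    - [-0.05,-0.01,0]
    - [-0.1,-0.025,0]
    - [-0.15,-0.04,0]
    - [-0.2,-0.0581,0]
    - [-0.2248,-0.0581,0]
    - [-0.2248,-0.0581,0]
    - [-0.2248,-0.0581,0]
    - [-0.2248,-0.0581,0]
  rot:
    - [0,0,0]
    - [0,0,0]
    - [0,0,0]
    - [0,0,0]
    - [0,0,0]
    - [0,0,0]
    - [0,0,0]
    - [0,0,0]

```text
clock: 46.52
eef_pos: [528.8, -42.9, 282.6]
tcp_rot: [-3.142, -0.0, 1.571]
contact_force: [0.4, 0.3, -2.0]
opening: 0.484
grasp_force: 31.2
```

>>> carry_out:
  delta_pos:
    - [0,0,0.03]
    - [0,0,0.07]
    - [0,0,0.11]
    - [0,0,0.145]
    - [0,0,0.16]
    - [0,0,0.168]
    - [0,0,0.1715]
    - [0,0,0.1715]
  rot:
    - [0,0,0]
    - [0,0,0]
    - [0,0,0]
    - [0,0,0]
    - [0,0,0]
    - [0,0,0]
    - [0,0,0]
    - [0,0,0]

```text
clock: 47.52
eef_pos: [529.5, -43.9, 112.0]
tcp_rot: [3.14, 0.0, 1.57]
contact_force: [0.3, -0.2, -1.9]
opening: 0.481
grasp_force: 31.3
```

>>> carry_out:
  delta_pos:
    - [0,0,0]
    - [0,0,0]
    - [0,0,0]
  rot:
    - [0,0,0]
    - [0,0,0]
    - [0,0,0]

```text
clock: 47.9
eef_pos: [529.2, -44.0, 111.6]
tcp_rot: [3.141, 0.0, 1.57]
contact_force: [-0.7, 0.0, 4.7]
opening: 0.483
grasp_force: 31.7
```

Contact made. I'll release, rise and retreat toward the robot, clear of the view.

>>> carry_out:
  delta_pos:
    - [0,0,0]
    - [0,0,0]
    - [0,0,0]
    - [0,0,-0.02]
    - [0,0,-0.06]
    - [0,0,-0.11]
    - [0,0,-0.13]
    - [0,0,-0.13]
  rot:
    - [0,0,0]
    - [0,0,0]
    - [0,0,0]
    - [0,0,0]
    - [0,0,0]
    - [0,0,0]
    - [0,0,0]
    - [0,0,0]
  claw: 0.06

```text
clock: 48.9
eef_pos: [529.6, -44.0, 242.5]
tcp_rot: [3.138, 0.0, 1.57]
contact_force: [0.2, 1.1, -0.2]
opening: 0.705
grasp_force: 0.0
```

>>> carry_out:
  delta_pos:
    - [0,-0.04,0]
    - [0,-0.09,0]
    - [0.05,-0.14,0]
    - [0.1,-0.15,0]
    - [0.15,-0.15,0]
    - [0.2,-0.15,0]
    - [0.25,-0.15,0]
    - [0.3,-0.15,0]
  rot:
    - [0,0,0]
    - [0,0,0]
    - [0,0,0]
    - [0,0,0]
    - [0,0,0]
    - [0,0,0]
    - [0,0,0]
    - [0,0,0]

```text
clock: 49.9
eef_pos: [377.9, 257.5, 239.5]
tcp_rot: [-3.14, 0.001, 1.571]
contact_force: [0.4, 0.6, 0.2]
opening: 0.706
grasp_force: 0.0
```

>>> carry_out:
  delta_pos:
    - [0,0,0]
    - [0,0,0]
    - [0,0,0]
    - [0,0,0]
  rot:
    - [0,0,0]
    - [0,0,0]
    - [0,0,0]
    - [0,0,0]

```text
clock: 50.4
eef_pos: [378.9, 255.2, 240.9]
tcp_rot: [-3.141, 0.0, 1.569]
contact_force: [-0.8, 0.0, 0.3]
opening: 0.706
grasp_force: 0.0
```

```bash
python3 - <<'E'
from h import *
a=r.grab_frame('top');b=r.grab_frame('side')
a=cv2.resize(a[195:305,245:385],None,fx=3.3,fy=3.3,interpolation=2); b=cv2.resize(b[135:245,310:410],None,fx=3.3,fy=3.3,interpolation=2)
cv2.imwrite('pics/end.png',np.clip(np.hstack([a,b])*1.5,0,255).astype('uint8'))
p=(197/4+420-.4,137/4+240-.4); print('pot',onz('top',p,60))
E
```

```text
pot [ 470.5 -281.9]
```

View pics/end.png

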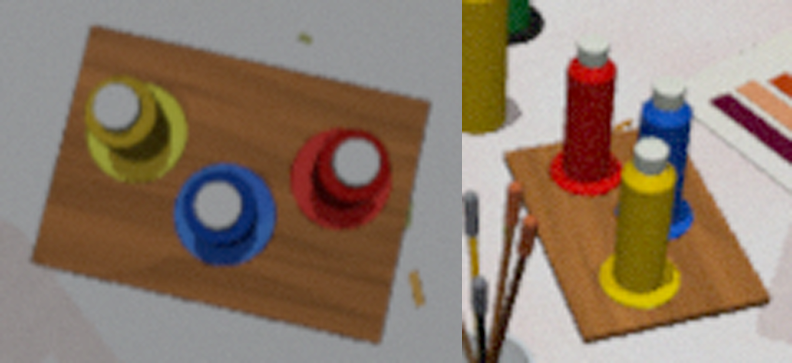

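Each bottle stands upright, centred on the coaster of its own colour, with caps at (116,106), (218,205) and (355,161). The pot is within about 1 mm of the mat's centre.

```bash
python3 -c "
from rig import r
print(r.sign_off())"
```

```text
the job is handed in; nothing more can be done
None
```

The job is done and handed in at about 50 s of the 138 s: the pot stands upright in the middle of the black mat, each bottle stands upright on its own coaster, and the glass of brushes was not touched.

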